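# Refit the service panel of the microtome drive unit

## Task

Close up the microtome's drive unit: turn its red quarter-turn fastener until the slot on its head lines up with the index marks and the post, then hang the loose metal panel over the unit with its round eye on the post and its slot over the fastener head. Press the panel down against the springy orange seal until it lies fully home on the frame, and finish while still holding it pressed there, for a colleague to lock; leave everything else on the bench where it is.

Things in the scene. Friction and masses are not known exactly. Their poses are not given: they have to be found in the camera images.
- frame_centre (a point): Centre of the service opening (84 x 70 mm) in the top of the white drive unit, at the level of its flat top (the frame), 70 mm above the bench. The unit is fixed, 260 (x) x 130 (y) x 70 mm. x: from the post towards the fastener, z up. On this x axis stand the post, at x = -75 mm, and the fastener, at x = +68 mm.
- post_tip (a point): Tip of the fixed upright steel locating post, 10 mm thick with a tapered tip, 50 mm above the frame.
- fastener_head (a point): Centre of the red bar-shaped head of the quarter-turn fastener, which turns about a vertical stud 8 mm thick. The head is 34 mm long (its x), 10 mm wide (y), 24 mm tall: its underside is 10 mm and its top 34 mm above the frame. A dark slot line runs along the top of the head; red index marks on the frame show the line it must lie along.
- fastener (a joint): Turn of the fastener head (rad), anticlockwise from above positive. 0: head and slot line lie along the frame's x axis, in line with the index marks and post (aligned). It starts 0.8 to 1.4, so it is turned clockwise; there is no stop at 0 (range -0.4 to 1.75). It stays where it is left, stiff by about 0.06 N m.
- gasket (a joint): How far the orange sprung seal round the opening is pressed down (m). At 0 it stands 5 mm proud of the frame; at 0.005 the panel lying on it meets the frame. It pushes up with 4 N at first and 9 N at 5 mm, so the panel's weight alone does not press it down.
- panel_grip (a point): Middle of the black grip bar at the centre of the loose aluminium access panel, 27 mm above the panel's underside. The bar is 60 mm long (x), 14 mm wide (y) and stands from 6 to 40 mm above the underside. In this frame the round eye (15 mm) for the post is at x = -75 mm, and the slot (44 mm along x, 18 mm along y) for the fastener head at x = +68 mm.
- panel: The same panel, 200 x 90 x 6 mm, about 0.25 kg; origin at the centre of its underside. It starts flat on the bench, bar up, turned less than 0.8 rad from the frame.
- bluebox: Bystander, not to be disturbed: open light-blue plastic box, 190 x 130 x 65 mm; origin under its centre.
- brushpot: Bystander, not to be disturbed: grey pot of brushes, 72 mm across, 85 mm tall (brushes to 160 mm); origin under its centre.
- jar: Bystander, not to be disturbed: amber jar with white cap, 64 mm across, 90 mm tall; origin under its centre.
- tub: Bystander, not to be disturbed: pink open tub, 100 mm across, 90 mm tall; origin under its centre.
- cassette: Bystander, not to be disturbed: yellow embedding cassette with a wax block, 40 x 28 x 18 mm; origin under its centre.
- brush: Bystander, not to be disturbed: flat brush lying between the work areas, 200 x 42 x 20 mm; origin under its centre.
- slidebox: Bystander, not to be disturbed: green slide box, 35 x 85 x 30 mm; origin under its centre.
Things that resemble listed ones, but are neither listed nor needed, are in the scene too. Of the things like the panel, leave any that is brown; of the rest the smaller one is meant.

How it is judged:
On the way, in this order (a step that is already met when the one before it is completed fails the run):
1. the fastener is turned into line (within 0.18 rad) while the panel is still off the unit (value of joint fastener between -0.18 and 0.18 rad and distance between panel_grip and frame_centre above 0.06 m), for 0.2 s.
2. the panel hangs with its eye on the post and its slot over the head, down past the top of the head (horizontal distance between panel_grip and frame_centre below 0.008 m and angle between the x axis of panel_grip and the x axis of frame_centre, either way round below 0.1 rad and x of post_tip in the frame of panel_grip below -0.06 m and z of panel_grip in the frame of frame_centre below 0.05 m), for 0.1 s.
At the end, for the whole second after the job is handed in: Fingers still bear on the panel (over 2 N), holding its underside within 1.8 mm of the frame and level within 0.05 rad, seal down over 3.5 mm, panel centred within 8 mm and turned within 0.1 rad, eye on the post; fastener within 0.25 rad of aligned (horizontal distance between panel_grip and frame_centre below 0.008 m and angle between the x axis of panel_grip and the x axis of frame_centre, either way round below 0.1 rad and x of post_tip in the frame of panel_grip below -0.06 m and value of joint fastener between -0.25 and 0.25 rad and z of panel_grip in the frame of frame_centre below 0.0288 m and angle between panel_grip's own z axis and vertical below 0.05 rad and value of joint gasket above 0.0035 m and contact force between the fingers and panel above 2 N); the arm keeps its last pose, push and grip.
It fails at once if a bystander is moved more than 30 mm (distance of any of bluebox, brushpot, jar, tub, cassette, brush, slidebox from where it was at the start of the episode above 0.03 m).
It also fails if it takes over 64 s, if anything falls off the work surface, if the arm or the gripper's body presses on something with over 40 N, if the wrist force passes 120 N, or if a joint passes its speed limit or range.

## Robot

A 6-joint arm with a two-finger parallel gripper is mounted at the origin on the work surface. World frame = base frame: x ahead of the robot, y to its left, z up, the work surface at z = 0. Lengths are in m, angles in rad, forces in N, time in s.
With the tool pointing down it reaches from about 0.375 to 0.75 m from the base axis. Payload 9 kg.
Tool frame: the origin (TCP) lies midway between the tips of the shut fingers; the grasp point (between the pads) lies 19 mm behind it; z points along the fingers, y is the line along which they close (so a half turn about z gives the same grasp; the last joint's range is limited). The gripper opens to 85 mm and grips with 20 to 120 N. Pads are 22 mm wide; open, the fingers measure 114 mm over their backs; the gripper's body (76 mm by 85 mm) begins 54 mm behind the grasp point. The pads swing forward as they close: fully open they stand 13 mm farther back than shut.
Start: joints at [1.052, 0.104, 0.097, 1.564, 0, 1.353], TCP at [0.178, 0.573, 0.231] pointing down, gripper open.
Joint ranges: [-2.99, 2.99], [-0.84, 1.86], [-1.1, 1.16], [-1.84, 2.11], [-1.51, 1.56], [-3.14, 3.14]. Speed limits (rad/s): [2.22, 2.22, 2.57, 3.14, 3.14, 3.14].

## Interface

Orientations are given as a unit quaternion [w, x, y, z].
In Python, from workcell import ctrl, vision, find_in gives the robot as it stands.
- The arm moves only by the tool step_arm, never from a script. Its argument "motion" is a list of rows, each an object with "hand": the finger opening in mm, from 0 to 85.4; "travel": the shift along the tool's x, y, z in mm, a list of three; "delta_rot": the turn, a rotation vector about the tool's x, y, z in rad, a list of three. In form: [{"hand": hand, "travel": [tx, ty, tz], "delta_rot": [wx, wy, wz]}, ...]. A call has 1 to 10 rows; each row is the pose to reach, as a shift and turn from the pose commanded when the call began, along the tool's axes at that moment; what a row does not reach only later rows make up. A row lasts 1/12 s, in which the tool goes at most 41.7 mm and 7.16 degrees, less where a joint would pass 70% of its speed; a pose out of reach is approached as far as the arm can. A call with a gripper value outside its range is refused whole. The fingers move at their own pace and stop on an object; the grip force is fixed at half the most. Time passes only in rows, so rows that repeat a pose let the fingers close. It gives the time, the measured TCP pose, the force, the opening and the grip force at its end, in the units of the state.
- ctrl.get_obs(): the state, without advancing time (a new reading comes with each control period).
- vision.snapshot(name): name is "scene" or "top"; returns a dict with "frame" (400x640x3 uint8, red, green, blue), "fx", "fy", "cx", "cy" (pixels), "distortion" ([k1, k2, p1, p2, k3] as OpenCV has them; the pictures are not rectified), "R" (3x3) and "t" (3): a world point X has camera coordinates R X + t. Camera axes: x right, y down, z forward; pixel columns grow to the right and rows downward; lengths in m; the calibration is good to about 2 mm. A picture is of the moment at which its call begins. There is no depth.
- ctrl.job_done(): hands the job in; it is judged then, once.
Trained networks look in the newest picture that a camera, given by its name, has taken for a name from the list of things; names that differ only in an ending like _2 or _b are one class to them, and where a whole thing is asked for, a point or a joint stands for the part that bears it (a point fixed in the world has none). Each returns a list of dicts, best first, with "p" (0 to 1); they miss things now and then, are a little off and sometimes report something else, mostly with a low value. They report only what shows in the picture. A call takes as long as a camera call. They do not tell look-alikes from the thing itself.
- find_in(camera, query): "uv" ([column, row] in pixels, amid what is visible of it).
The state is a dict: "time_s": time; "joint_positions": joint angles; "dq": joint speeds; "joint_efforts": joint torques, N m; "position": TCP position; "tool_rot": TCP orientation; "force": force on the tool from outside, world axes, zero at the start; "moment": the same for the moment, N m; "gripper_width": opening from 0.0 (shut) to 1.0 (fully open); "gripper_force": force on a finger pad.
Only numpy, scipy, OpenCV 4.12 (cv2) and the standard library are available. Lean on these libraries where they do the work, as an engineer would, in place of code of your own. Each camera call takes 0.05 s, during which the arm holds its last target. There are 200 camera calls.

## Working session

There is one attempt and no reset: what is moved stays moved. The work goes in short steps, Python scripts to look and compute and a tool call to move; the robot and the scene stay as the last step left them, time stands still between calls to the robot, and variables do not carry over. Pictures are saved under pics/ and viewed, at most 10 in all, crops included, and the job is handed in when it is done.

Besides the shell and the picture viewer there is one more tool, called after "Call:" in YAML: its name, and indented under it one key for each argument. step_arm: Moves the arm, as the interface text tells. Its arguments: {"type":"object","properties":{"motion":{"type":"array"}},"required":["motion"]}

```bash
mkdir -p pics
cat > h.py <<'E'
import numpy as np, cv2
from workcell import ctrl, vision, find_in
def snap(n): return vision.snapshot(n)
def K(s): return np.array([[s['fx'],0,s['cx']],[0,s['fy'],s['cy']],[0,0,1.]])
def px2w(s,uv,z):
    p=cv2.undistortPoints(np.array([[uv]],float),K(s),np.array(s['distortion'],float))[0,0]
    R=np.array(s['R']);t=np.array(s['t']); d=R.T@np.array([p[0],p[1],1]); c=-R.T@t
    return c+d*(z-c[2])/d[2]
def w2px(s,X):
    return cv2.projectPoints(np.atleast_2d(X).astype(float),cv2.Rodrigues(np.array(s['R']))[0],np.array(s['t'],float),K(s),np.array(s['distortion'],float))[0][:,0]
def save(im,n): cv2.imwrite('pics/'+n+'.png',im[:,:,::-1])
E
python3 - <<'E'
from h import *
for c in('top','scene'):
    s=snap(c);save(s['frame'],c+'0')
    print(c,-np.array(s['R']).T@np.array(s['t']))
    for q in ('frame_centre','post_tip','fastener_head','panel_grip','panel','brush','slidebox','cassette'):
        try:print(q,[(np.round(d['uv']).tolist(),round(d['p'],2)) for d in find_in(c,q)])
        except Exception as e:print(q,e)
E
```

```text
top [ 0.42475444 -0.04415936  1.61860916]
frame_centre [([240.0, 213.0], 0.87)]
post_tip [([239.0, 215.0], 0.76)]
fastener_head [([440.0, 185.0], 0.61)]
panel_grip [([462.0, 245.0], 0.63), ([365.0, 207.0], 0.59), ([373.0, 296.0], 0.59)]
panel [([375.0, 297.0], 0.87), ([462.0, 243.0], 0.63), ([362.0, 206.0], 0.6), ([242.0, 127.0], 0.49)]
brush [([296.0, 226.0], 0.8), ([144.0, 196.0], 0.68), ([316.0, 133.0], 0.29)]
slidebox [([356.0, 140.0], 0.69)]
cassette []
scene [ 1.32377514 -0.11634179  1.13234132]
frame_centre []
post_tip [([372.0, 198.0], 0.85)]
fastener_head [([378.0, 202.0], 0.48)]
panel_grip [([258.0, 223.0], 0.89), ([243.0, 157.0], 0.89), ([162.0, 200.0], 0.64), ([387.0, 258.0], 0.32)]
panel [([161.0, 201.0], 0.84), ([259.0, 219.0], 0.82), ([241.0, 159.0], 0.71), ([460.0, 201.0], 0.44)]
brush [([317.0, 197.0], 0.55)]
slidebox [([267.0, 272.0], 0.89)]
cassette [([326.0, 238.0], 0.41)]
```

View pics/top0.png

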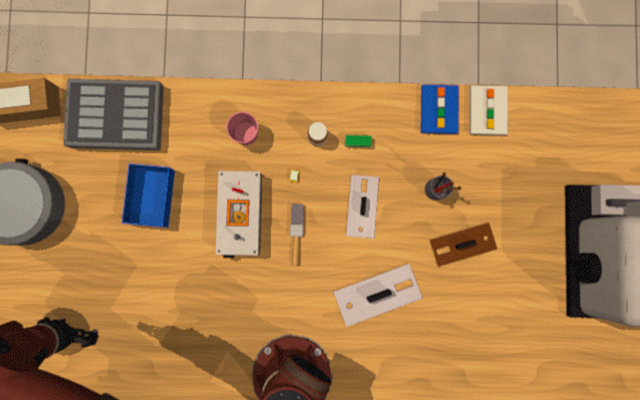

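View pics/scene0.png

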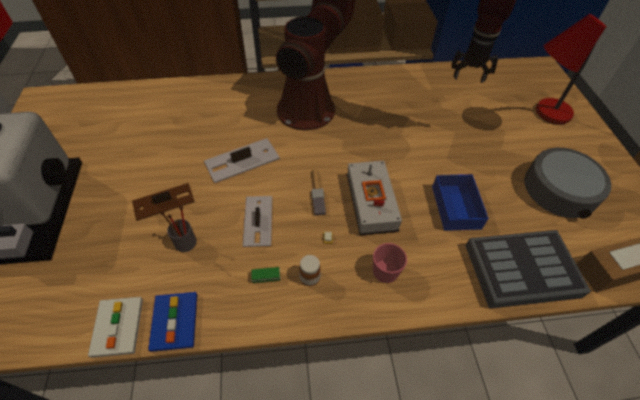

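Top view: panel-like things are a light panel at (364,206), a larger light one at (378,295) and a brown one at (464,244). By the description the smaller light one at (364,206) is meant. The unit is at (240,213), with its post at (239,238) and its red head at (238,190). I'll check the sizes and view one close crop.

Run:
```python
from h import *
s=snap('top');f=s['frame']
a=cv2.resize(f[165:265,205:275],None,fx=5.6,fy=5.6,interpolation=cv2.INTER_CUBIC)
b=cv2.resize(f[165:265,330:400],None,fx=5.6,fy=5.6,interpolation=cv2.INTER_CUBIC)
save(np.hstack([a,b]),'crop1')
for uv,z in [((240,213),.07),((239,238),.12),((238,190),.104),((364,206),.04)]:print(px2w(s,uv,z))
hsv=cv2.cvtColor(f,cv2.COLOR_RGB2HSV)
for nm,(x0,x1,y0,y1) in dict(small=(340,388,168,245),big=(328,428,258,330),unit=(210,268,165,262)).items():
    m=((hsv[y0:y1,x0:x1,1]<60)&(hsv[y0:y1,x0:x1,2]>110)).astype(np.uint8)
    cs=max(cv2.findContours(m,0,1)[0],key=cv2.contourArea)
    r=cv2.minAreaRect(cs);bx=cv2.boxPoints(r)+[x0,y0]
    z=.07 if nm=='unit' else .006
    w=np.array([px2w(s,p,z) for p in bx]);print(nm,w.round(4).tolist(),np.linalg.norm(np.diff(w,axis=0),axis=1),w.mean(0))
print(ctrl.get_obs())
```

```text
[0.50789954 0.17208791 0.07      ]
[0.43004713 0.16534139 0.12      ]
[0.57624705 0.17602491 0.104     ]
[ 0.54211152 -0.21668293  0.04      ]
small [[0.4489, -0.1645, 0.006], [0.6448, -0.1768, 0.006], [0.6397, -0.2648, 0.006], [0.4439, -0.2517, 0.006]] [0.19631093 0.08816458 0.19622063] [ 0.54434421 -0.21442521  0.006     ]
big [[0.2666, -0.1278, 0.006], [0.3629, -0.3677, 0.006], [0.256, -0.4096, 0.006], [0.1607, -0.1707, 0.006]] [0.25853765 0.11473984 0.257137  ] [ 0.26157465 -0.26896445  0.006     ]
unit [[0.3797, 0.2427, 0.07], [0.6371, 0.2457, 0.07], [0.6368, 0.1135, 0.07], [0.3793, 0.1122, 0.07]] [0.25750789 0.1321258  0.25750007] [0.50823861 0.17851434 0.07      ]
{'time_s': 0.95, 'joint_positions': array([ 1.05233178e+00,  1.04112492e-01,  9.73118875e-02,  1.56391496e+00,
       -1.83758405e-05,  1.35310502e+00]), 'dq': array([-0.00038142, -0.00105446, -0.00151605,  0.00094309,  0.00046823,
        0.00109267]), 'joint_efforts': array([-9.33497904e-05, -5.56762969e+01,  5.03774571e+01,  6.88421260e-04,
       -2.51486263e-04,  1.59456768e-06]), 'position': array([0.17776024, 0.5730911 , 0.23132991]), 'tool_rot': array([2.31018390e-05, 1.49820401e-01, 9.88713227e-01, 3.43685121e-05]), 'force': array([-0.43252154, -0.70676491,  0.74589245]), 'moment': array([ 0.0380561 ,  0.03195897, -0.02043289]), 'gripper_force': 0.0, 'gripper_width': 0.997400991482211}
```

View pics/crop1.png

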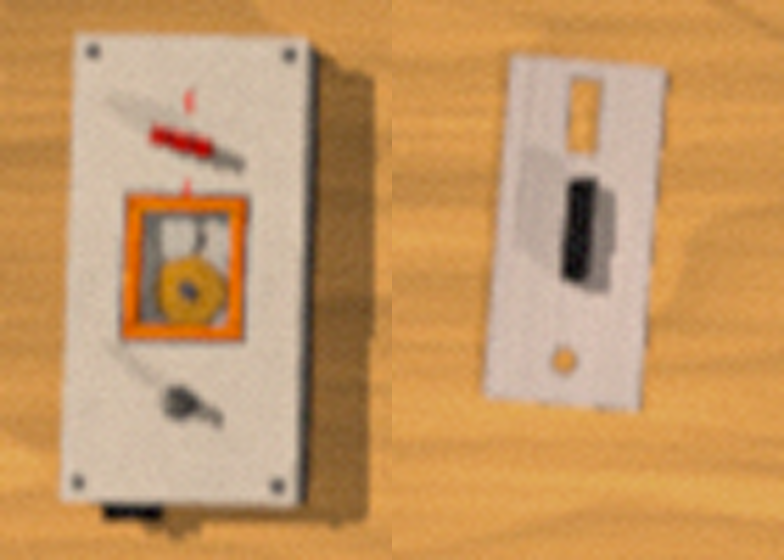

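The crop shows the 200 x 90 mm light panel, with its slot at the far end, its bar near (363,206) and its eye near (361,229). The red head is turned about 1.2 rad. Next I refine the poses.

```bash
cat >> h.py <<'E'
def rect(s,m,off,z):
    c=np.vstack([k for k in cv2.findContours(m.astype(np.uint8),0,1)[0] if cv2.contourArea(k)>3])
    h=cv2.convexHull(c)[:,0]+np.array(off)
    w=np.array([px2w(s,p,z)[:2] for p in h])
    r=cv2.minAreaRect((w*1000).astype(np.float32)); b=cv2.boxPoints(r)
    e=max([b[1]-b[0],b[2]-b[1]],key=np.linalg.norm)
    a=np.arctan2(e[1],e[0])
    return np.round(r[0],1),np.round(r[1],1),round(float((a+np.pi/2)%np.pi-np.pi/2),3)
def mask(f,box,kind):
    x0,x1,y0,y1=box; h=cv2.cvtColor(f[y0:y1,x0:x1],cv2.COLOR_RGB2HSV).astype(int);H,S,V=h[...,0],h[...,1],h[...,2]
    if kind=='orange': return (H>5)&(H<16)&(S>180)&(V>130)
    if kind=='red': return ((H<5)|(H>172))&(S>150)&(V>90)
    if kind=='black': return V<60
    if kind=='light': return (S<60)&(V>110)
E
python3 - <<'E'
from h import *
t=snap('top');s=snap('scene')
def go(n,S,box,k,z):
    m=mask(S['frame'],box,k);print(n,m.sum(),*rect(S,m,(box[0],box[2]),z))
go('seal top',t,(222,255,195,230),'orange',.075)
go('head top',t,(225,250,182,197),'red',.104)
go('bar top',t,(350,380,192,218),'black',.04)
go('panel top',t,(340,388,168,245),'light',.006)
go('seal scn',s,(350,400,170,215),'orange',.075)
go('head scn',s,(360,400,190,215),'red',.104)
go('panel scn',s,(235,280,185,255),'light',.006)
go('bar scn',s,(248,268,200,232),'black',.04)
for n,S,uvs in (('top',t,[(205+180/5.6,165+402/5.6)]),('scn',s,[(370,166),(369,165)])):
    for u in uvs: print(n,px2w(S,u,.12))
a=cv2.resize(s['frame'][150:240,335:415],None,fx=5,fy=5,interpolation=cv2.INTER_CUBIC)
save(a,'crop2')
E
```

```text
seal top 192 [510.1 179.7] [63.8 78. ] -0.017
head top 30 [576.2 179.1] [33.   7.7] 1.275
bar top 62 [ 542.2 -213.1] [11.2 51.7] -0.073
panel top 1416 [ 544.4 -214.4] [ 87.7 196.1] -0.063
seal scn 69 [511.3 174. ] [73.6 44.4] 0.012
head scn 13 [581.1 187.1] [16.  8.] 1.469
panel scn 958 [ 546.3 -212.9] [ 85.3 196.3] -0.06
bar scn 73 [ 555.6 -211.3] [13.2 68.5] -0.026
top [0.43353555 0.17104638 0.12      ]
scn [0.44448361 0.17769407 0.12      ]
scn [0.43970868 0.17520002 0.12      ]
```

View pics/crop2.png

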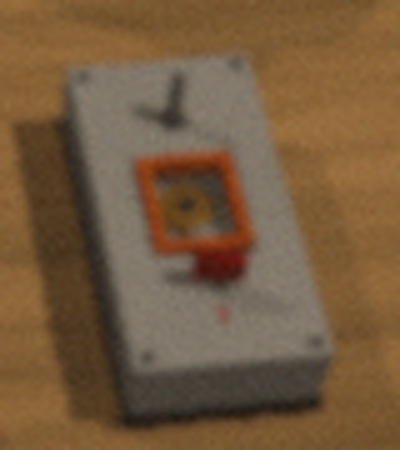

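Call:
step_arm:
  motion:
    - {"hand": 45, "travel": [-40, 0, 0], "delta_rot": [0, 0, 0]}

```text
time_s: 1.13
position: [0.2115, 0.5627, 0.2317]
tool_rot: [-0.001, 0.147, 0.989, 0.0]
force: [0.4, -0.0, 0.1]
gripper_width: 0.88
gripper_force: 0.0
```

The crop shows the unit's four corner screws at about (351,165), (382,163), (398,218) and (364,221). The post tip is near (371,165) and the red head near (379,202). I'll fit the frame from the screws.

Run:
```python
from h import *
t=snap('top');s=snap('scene')
T=[(221.4,173.9),(256.8,174.6),(254.6,252),(218.75,251.25)]
S=[(335+a/5,150+b/5) for a,b in[(82,77),(236,65),(316,342),(146,357)]]
for C,P in((t,T),(s,S)):
    w=np.array([px2w(C,p,.071)[:2] for p in P]);print(w.round(4).tolist(),w.mean(0).round(4))
    c=w-w.mean(0)
    far=w[np.argsort(w[:,0])[2:]].mean(0);near=w[np.argsort(w[:,0])[:2]].mean(0);d=far-near;print('yaw x',np.arctan2(d[1],d[0]))
    L=w[np.argsort(w[:,1])[2:]].mean(0)-w[np.argsort(w[:,1])[:2]].mean(0);print('yaw y',np.arctan2(-L[0],L[1]))
# index marks
for p in [(205+190/5.6,165+100/5.6),(205+186/5.6,165+187/5.6)]: print('mark',px2w(t,p,.07))
print('mark scn',px2w(s,(335+222/5,150+314/5),.07))
# triangulate post tip
def ray(C,uv): a=px2w(C,uv,0);b=px2w(C,uv,.3);return a,(b-a)/np.linalg.norm(b-a)
print('tip scn',px2w(s,(371,165),.12),px2w(s,(335+172/5,150+122/5),.07))
```

```text
[[0.6288, 0.2346], [0.6295, 0.1238], [0.3883, 0.1224], [0.3877, 0.2333]] [0.5086 0.1785]
yaw x 0.005751628882572853
yaw y 0.005841294711388541
[[0.3926, 0.1271], [0.3922, 0.2379], [0.6313, 0.2388], [0.6315, 0.1285]] [0.5119 0.1831]
yaw x 0.005089808567298339
yaw y 0.002512191815804688
mark [0.60215873 0.17889293 0.07      ]
mark [0.55336635 0.17932865 0.07      ]
mark scn [0.60295717 0.18371628 0.07      ]
tip scn [0.44038039 0.18192129 0.12      ] [0.43924396 0.18264877 0.07      ]
```

```bash
cat >> h.py <<'E'
from scipy.spatial.transform import Rotation as Rn
def goal(x,y,z,yawy):
    "travel (mm) and rotvec in tool axes to reach TCP xyz pointing down with tool-y yaw"
    o=ctrl.get_obs();q=o['tool_rot'];R=Rn.from_quat([q[1],q[2],q[3],q[0]])
    c,s=np.cos(yawy),np.sin(yawy);cur=R.as_matrix()[:2,1]
    if c*cur[0]+s*cur[1]<0: c,s=-c,-s
    Y=np.array([c,s,0]);Z=np.array([0,0,-1.]);X=np.cross(Y,Z)
    G=Rn.from_matrix(np.c_[X,Y,Z])
    print('travel',(R.inv().apply(np.array([x,y,z])-o['position'])*1000).round(1).tolist(),'rot',(R.inv()*G).as_rotvec().round(3).tolist(),'t',o['time_s'],'pos',o['position'].round(4),'w',round(o['gripper_width'],3),'F',o['force'].round(1),'q6',round(o['joint_positions'][5],2))
E
python3 -c "
from h import *
goal(.578,.181,.15,2.82)"
```

```text
travel [-455.5, -254.9, 81.7] rot [-0.001, 0.001, -1.552] t 1.2333 pos [0.2193 0.5603 0.2311] w 0.719 F [-0.3 -0.4 -0.1] q6 1.28
```

Call:
step_arm:
  motion:
    - {"hand": 45, "travel": [-35, -20, 5], "delta_rot": [0, 0, -0.1]}
    - {"hand": 45, "travel": [-70, -39, 12], "delta_rot": [0, 0, -0.22]}
    - {"hand": 45, "travel": [-105, -59, 18], "delta_rot": [0, 0, -0.34]}
    - {"hand": 45, "travel": [-140, -78, 25], "delta_rot": [0, 0, -0.46]}
    - {"hand": 45, "travel": [-175, -98, 31], "delta_rot": [0, 0, -0.58]}
    - {"hand": 45, "travel": [-210, -117, 37], "delta_rot": [0, 0, -0.7]}
    - {"hand": 45, "travel": [-245, -137, 44], "delta_rot": [0, 0, -0.82]}
    - {"hand": 45, "travel": [-280, -157, 50], "delta_rot": [0, 0, -0.94]}
    - {"hand": 45, "travel": [-315, -176, 56], "delta_rot": [0, 0, -1.06]}
    - {"hand": 45, "travel": [-350, -196, 62], "delta_rot": [0, 0, -1.18]}

```text
time_s: 2.07
position: [0.4796, 0.2835, 0.1723]
tool_rot: [0.0, -0.407, 0.913, 0.0]
force: [0.9, 0.4, -0.3]
gripper_width: 0.534
gripper_force: 0.0
```

```bash
python3 -c "
from h import *
snap('top');goal(.578,.181,.15,2.82)"
```

```text
travel [11.1, -135.4, 21.0] rot [-0.002, -0.001, -0.399] t 2.1167 pos [0.4836 0.2787 0.1706] w 0.527 F [ 2.6 -5.4 -0.8] q6 -0.56
```

Call:
step_arm:
  motion:
    - {"hand": 45, "travel": [3, -36, 6], "delta_rot": [0, 0, -0.11]}
    - {"hand": 45, "travel": [6, -72, 12], "delta_rot": [0, 0, -0.22]}
    - {"hand": 45, "travel": [9, -105, 17], "delta_rot": [0, 0, -0.33]}
    - {"hand": 45, "travel": [10, -120, 19], "delta_rot": [0, 0, -0.37]}
    - {"hand": 45, "travel": [10, -120, 19], "delta_rot": [0, 0, -0.37]}
    - {"hand": 45, "travel": [10, -120, 19], "delta_rot": [0, 0, -0.37]}

```text
time_s: 2.62
position: [0.5607, 0.1963, 0.153]
tool_rot: [-0.0, -0.565, 0.825, 0.0]
force: [0.4, 0.8, 1.5]
gripper_width: 0.525
gripper_force: 0.0
```

```bash
python3 -c "
from h import *
t=snap('top');s=snap('scene')
f=lambda F,b,k:cv2.resize(F[b[2]:b[3],b[0]:b[1]],None,fx=k,fy=k,interpolation=cv2.INTER_CUBIC)
save(np.hstack([f(t['frame'],(205,275,160,240),5),f(s['frame'],(345,415,145,225),5)]),'crop3')
goal(.578,.181,.078,2.82)"
```

```text
travel [9.1, -22.7, 75.5] rot [0.0, 0.0, -0.047] t 2.7167 pos [0.5601 0.1976 0.1535] w 0.526 F [-0.  0.  0.] q6 -1.08
```

View pics/crop3.png

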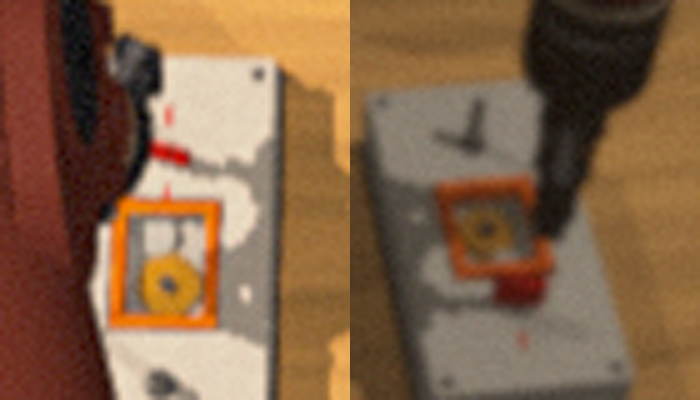

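The top crop shows the gripper still left of and below the red head, which is at (238,190). The scene crop agrees: the fingers are about 30 mm short. I move over the head, then down.

Call:
step_arm:
  motion:
    - {"hand": 45, "travel": [9, -23, 0], "delta_rot": [0, 0, -0.05]}
    - {"hand": 45, "travel": [9, -23, 0], "delta_rot": [0, 0, -0.05]}
    - {"hand": 45, "travel": [9, -23, 15], "delta_rot": [0, 0, -0.05]}
    - {"hand": 45, "travel": [9, -23, 30], "delta_rot": [0, 0, -0.05]}
    - {"hand": 45, "travel": [9, -23, 45], "delta_rot": [0, 0, -0.05]}
    - {"hand": 45, "travel": [9, -23, 60], "delta_rot": [0, 0, -0.05]}
    - {"hand": 45, "travel": [9, -23, 72], "delta_rot": [0, 0, -0.05]}
    - {"hand": 45, "travel": [9, -23, 75], "delta_rot": [0, 0, -0.05]}
    - {"hand": 45, "travel": [9, -23, 75], "delta_rot": [0, 0, -0.05]}

```text
time_s: 3.47
position: [0.5779, 0.1807, 0.0775]
tool_rot: [-0.001, -0.586, 0.81, 0.0]
force: [0.1, -0.3, 0.2]
gripper_width: 0.53
gripper_force: 0.0
```

```bash
python3 -c "
from h import *
goal(.578,.181,.078,2.82)"
```

```text
travel [-0.3, -0.0, -0.5] rot [0.001, -0.0, 0.004] t 3.4667 pos [0.5779 0.1807 0.0775] w 0.53 F [ 0.1 -0.3  0.2] q6 -1.17
```

Call:
step_arm:
  motion:
    - {"hand": 30, "travel": [0, 0, 0], "delta_rot": [0, 0, 0]}
    - {"hand": 22, "travel": [0, 0, 0], "delta_rot": [0, 0, 0]}
    - {"hand": 17, "travel": [0, 0, 0], "delta_rot": [0, 0, 0]}
    - {"hand": 14, "travel": [0, 0, 0], "delta_rot": [0, 0, 0]}
    - {"hand": 14, "travel": [0, 0, 0], "delta_rot": [0, 0, 0]}

```text
time_s: 3.88
position: [0.5788, 0.1805, 0.0789]
tool_rot: [0.0, -0.586, 0.81, 0.0]
force: [-3.3, 1.3, 3.6]
gripper_width: 0.163
gripper_force: 1.9
```

Call:
step_arm:
  motion:
    - {"hand": 14, "travel": [0, 1.5, -1], "delta_rot": [0, 0, 0]}
    - {"hand": 11, "travel": [0, 2, -1], "delta_rot": [0, 0, 0]}
    - {"hand": 8, "travel": [0, 2, -1], "delta_rot": [0, 0, 0]}
    - {"hand": 5, "travel": [0, 2, -1], "delta_rot": [0, 0, 0]}
    - {"hand": 0, "travel": [0, 2, -1], "delta_rot": [0, 0, 0]}
    - {"hand": 0, "travel": [0, 2, -1], "delta_rot": [0, 0, 0]}

```text
time_s: 4.38
position: [0.5772, 0.1807, 0.0798]
tool_rot: [0.0, -0.586, 0.81, -0.0]
force: [-2.6, 0.4, 5.9]
gripper_width: 0.106
gripper_force: 60.1
```

```bash
python3 -c "
from h import *
goal(.578,.181,.078,2.82);print(ctrl.get_obs()['moment'])"
```

```text
travel [-0.5, -0.6, 1.8] rot [-0.001, 0.0, 0.003] t 4.3833 pos [0.5772 0.1807 0.0798] w 0.106 F [-2.6  0.4  5.9] q6 -1.17
[-0.02964833  0.49315524  0.00644593]
```

Call:
step_arm:
  motion:
    - {"hand": 0, "travel": [0, 0, 0], "delta_rot": [0, 0, 0.1]}
    - {"hand": 0, "travel": [0, 0, 0], "delta_rot": [0, 0, 0.2]}
    - {"hand": 0, "travel": [0, 0, 0], "delta_rot": [0, 0, 0.3]}
    - {"hand": 0, "travel": [0, 0, 0], "delta_rot": [0, 0, 0.4]}
    - {"hand": 0, "travel": [0, 0, 0], "delta_rot": [0, 0, 0.5]}
    - {"hand": 0, "travel": [0, 0, 0], "delta_rot": [0, 0, 0.6]}
    - {"hand": 0, "travel": [0, 0, 0], "delta_rot": [0, 0, 0.6]}

```text
time_s: 4.97
position: [0.5768, 0.181, 0.0798]
tool_rot: [0.0, -0.318, 0.948, 0.0]
force: [-5.2, 1.0, 7.3]
gripper_width: 0.103
gripper_force: 60.2
```

```bash
python3 -c "
from h import *
goal(.577,.181,.08,1.576);print(ctrl.get_obs()['moment'])"
```

```text
travel [-0.2, -0.1, -0.2] rot [0.001, 0.0, 0.641] t 4.9667 pos [0.5768 0.181  0.0798] w 0.103 F [-5.2  1.   7.3] q6 -0.56
[ 0.17412566  0.94738101 -0.05257503]
```

Call:
step_arm:
  motion:
    - {"hand": 0, "travel": [0, 0, 0], "delta_rot": [0, 0, 0.1]}
    - {"hand": 0, "travel": [0, 0, 0], "delta_rot": [0, 0, 0.2]}
    - {"hand": 0, "travel": [0, 0, 0], "delta_rot": [0, 0, 0.3]}
    - {"hand": 0, "travel": [0, 0, 0], "delta_rot": [0, 0, 0.4]}
    - {"hand": 0, "travel": [0, 0, 0], "delta_rot": [0, 0, 0.5]}
    - {"hand": 0, "travel": [0, 0, 0], "delta_rot": [0, 0, 0.6]}
    - {"hand": 0, "travel": [0, 0, 0], "delta_rot": [0, 0, 0.65]}
    - {"hand": 0, "travel": [0, 0, 0], "delta_rot": [0, 0, 0.65]}
    - {"hand": 0, "travel": [0, 0, 0], "delta_rot": [0, 0, 0.65]}

```text
time_s: 5.72
position: [0.5767, 0.1814, 0.0798]
tool_rot: [-0.0, -0.001, 1.0, 0.001]
force: [-4.8, 2.7, 7.2]
gripper_width: 0.101
gripper_force: 60.3
```

```bash
python3 -c "
from h import *
goal(.577,.181,.08,1.576);print(ctrl.get_obs()['moment'])"
```

```text
travel [-0.3, -0.4, -0.2] rot [0.001, -0.0, -0.002] t 5.7167 pos [0.5767 0.1814 0.0798] w 0.101 F [-4.8  2.7  7.2] q6 0.09
[ 0.67890615  1.08461638 -0.08928401]
```

Call:
step_arm:
  motion:
    - {"hand": 40, "travel": [0, 0, 0], "delta_rot": [0, 0, 0]}
    - {"hand": 40, "travel": [0, 0, 0], "delta_rot": [0, 0, 0]}
    - {"hand": 40, "travel": [0, 0, 0], "delta_rot": [0, 0, 0]}
    - {"hand": 40, "travel": [0, 0, -10], "delta_rot": [0, 0, 0]}
    - {"hand": 40, "travel": [0, 0, -40], "delta_rot": [0, 0, 0]}
    - {"hand": 40, "travel": [0, 0, -75], "delta_rot": [0, 0, 0]}
    - {"hand": 40, "travel": [0, 0, -100], "delta_rot": [0, 0, 0]}
    - {"hand": 40, "travel": [0, 0, -100], "delta_rot": [0, 0, 0]}

```text
time_s: 6.38
position: [0.5798, 0.1809, 0.1866]
tool_rot: [0.005, -0.001, 1.0, 0.0]
force: [0.5, 0.1, 0.3]
gripper_width: 0.466
gripper_force: 0.0
```

```bash
python3 -c "
from h import *
goal(.545,-.2135,.15,1.571-.063)"
```

```text
travel [36.2, -394.3, 36.0] rot [0.001, 0.009, 0.065] t 6.3833 pos [0.5798 0.1809 0.1866] w 0.466 F [0.5 0.1 0.3] q6 0.08
```

Call:
step_arm:
  motion:
    - {"hand": 40, "travel": [3, -30, 0], "delta_rot": [0, 0, 0]}
    - {"hand": 40, "travel": [7, -70, 0], "delta_rot": [0, 0, 0.02]}
    - {"hand": 40, "travel": [10, -110, 0], "delta_rot": [0, 0, 0.03]}
    - {"hand": 40, "travel": [14, -150, 0], "delta_rot": [0, 0, 0.03]}
    - {"hand": 40, "travel": [17, -190, 0], "delta_rot": [0, 0, 0.03]}
    - {"hand": 40, "travel": [21, -230, 0], "delta_rot": [0, 0, 0.04]}
    - {"hand": 40, "travel": [25, -270, 5], "delta_rot": [0, 0, 0.05]}
    - {"hand": 40, "travel": [29, -310, 10], "delta_rot": [0, 0, 0.06]}
    - {"hand": 40, "travel": [33, -350, 20], "delta_rot": [0, 0, 0.065]}
    - {"hand": 40, "travel": [36, -385, 36], "delta_rot": [0, 0, 0.065]}

```text
time_s: 7.22
position: [0.5422, -0.2075, 0.1447]
tool_rot: [0.001, 0.032, 0.999, -0.001]
force: [0.5, -0.9, 0.4]
gripper_width: 0.467
gripper_force: 0.0
```

Call:
step_arm:
  motion:
    - {"hand": 40, "travel": [0, 0, 0], "delta_rot": [0, 0, 0]}
    - {"hand": 40, "travel": [0, 0, 0], "delta_rot": [0, 0, 0]}

```text
time_s: 7.38
position: [0.541, -0.2058, 0.1422]
tool_rot: [-0.001, 0.033, 0.999, 0.001]
force: [-0.3, 0.7, 0.6]
gripper_width: 0.472
gripper_force: 0.0
```

```bash
python3 -c "
from h import *
t=snap('top')
f=lambda F,b,k:cv2.resize(F[b[2]:b[3],b[0]:b[1]],None,fx=k,fy=k,interpolation=cv2.INTER_CUBIC)
save(f(t['frame'],(205,275,165,260),6),'crop4')
m=mask(t['frame'],(225,250,175,206),'red');print(m.sum(),rect(t,m,(225,175),.104))
b=(225,250,182,200);m=mask(t['frame'],b,'red');print(m.sum(),rect(t,m,(b[0],b[2]),.104))
goal(.545,-.2135,.02,1.571-.063)"
```

```text
34 (array([577.7, 177.6]), array([33.8,  9.2]), 0.037)
34 (array([577.7, 177.6]), array([33.8,  9.2]), 0.037)
travel [-4.0, -8.7, 123.1] rot [0.001, -0.001, -0.001] t 7.4333 pos [ 0.5416 -0.2047  0.1431] w 0.472 F [-0.1  0.  -1.3] q6 -0.52
```

View pics/crop4.png

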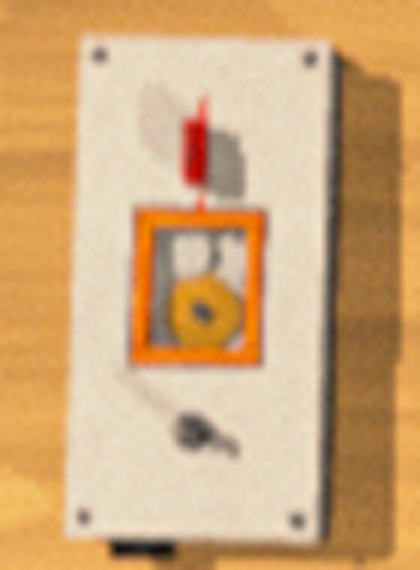

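The crop shows the red head now in line with the index marks, from (202,100) to (200,205), and the post. Next I lower onto the panel bar.

Call:
step_arm:
  motion:
    - {"hand": 40, "travel": [-4, -9, 10], "delta_rot": [0, 0, 0]}
    - {"hand": 40, "travel": [-4, -9, 40], "delta_rot": [0, 0, 0]}
    - {"hand": 40, "travel": [-4, -9, 70], "delta_rot": [0, 0, 0]}
    - {"hand": 40, "travel": [-4, -9, 95], "delta_rot": [0, 0, 0]}
    - {"hand": 40, "travel": [-4, -9, 115], "delta_rot": [0, 0, 0]}
    - {"hand": 40, "travel": [-4, -9, 127], "delta_rot": [0, 0, 0]}
    - {"hand": 40, "travel": [-4, -9, 131], "delta_rot": [0, 0, 0]}
    - {"hand": 40, "travel": [-4, -9, 132], "delta_rot": [0, 0, 0]}
    - {"hand": 40, "travel": [-4, -9, 132], "delta_rot": [0, 0, 0]}

```text
time_s: 8.18
position: [0.5463, -0.2137, 0.0123]
tool_rot: [0.001, 0.031, 1.0, -0.0]
force: [-0.5, -0.3, 0.0]
gripper_width: 0.47
gripper_force: 0.0
```

Call:
step_arm:
  motion:
    - {"hand": 25, "travel": [0, 0, 0], "delta_rot": [0, 0, 0]}
    - {"hand": 18, "travel": [0, 0, 0], "delta_rot": [0, 0, 0]}
    - {"hand": 12, "travel": [0, 0, 0], "delta_rot": [0, 0, 0]}
    - {"hand": 5, "travel": [0, 0, 0], "delta_rot": [0, 0, 0]}
    - {"hand": 0, "travel": [0, 0, 0], "delta_rot": [0, 0, 0]}
    - {"hand": 0, "travel": [0, 0, 0], "delta_rot": [0, 0, 0]}

```text
time_s: 8.68
position: [0.5464, -0.2141, 0.0128]
tool_rot: [0.001, 0.031, 1.0, -0.0]
force: [-0.3, 0.6, 6.7]
gripper_width: 0.155
gripper_force: 58.5
```

```bash
python3 -c "
from h import *
goal(.509,.181,.16,1.576)"
```

```text
travel [61.6, 391.8, -147.7] rot [-0.001, 0.002, -0.067] t 8.6833 pos [ 0.5464 -0.2141  0.0128] w 0.155 F [-0.3  0.6  6.7] q6 -0.53
```

Call:
step_arm:
  motion:
    - {"hand": 0, "travel": [0, 0, -10], "delta_rot": [0, 0, 0]}
    - {"hand": 0, "travel": [0, 0, -35], "delta_rot": [0, 0, 0]}
    - {"hand": 0, "travel": [0, 0, -65], "delta_rot": [0, 0, 0]}
    - {"hand": 0, "travel": [0, 0, -95], "delta_rot": [0, 0, 0]}
    - {"hand": 0, "travel": [0, 0, -125], "delta_rot": [0, 0, 0]}
    - {"hand": 0, "travel": [4, 15, -145], "delta_rot": [0, 0, 0]}
    - {"hand": 0, "travel": [10, 45, -150], "delta_rot": [0, 0, 0]}
    - {"hand": 0, "travel": [15, 80, -150], "delta_rot": [0, 0, -0.02]}
    - {"hand": 0, "travel": [20, 115, -150], "delta_rot": [0, 0, -0.03]}
    - {"hand": 0, "travel": [25, 150, -150], "delta_rot": [0, 0, -0.04]}

```text
time_s: 9.52
position: [0.5293, -0.061, 0.162]
tool_rot: [0.0, 0.011, 1.0, -0.0]
force: [-0.5, 0.7, -2.5]
gripper_width: 0.153
gripper_force: 58.9
```

Call:
step_arm:
  motion:
    - {"hand": 0, "travel": [5, 35, 0], "delta_rot": [0, 0, 0]}
    - {"hand": 0, "travel": [11, 70, 0], "delta_rot": [0, 0, 0]}
    - {"hand": 0, "travel": [16, 105, 0], "delta_rot": [0, 0, 0]}
    - {"hand": 0, "travel": [22, 140, 0], "delta_rot": [0, 0, -0.01]}
    - {"hand": 0, "travel": [27, 175, 0], "delta_rot": [0, 0, -0.02]}
    - {"hand": 0, "travel": [32, 205, 0], "delta_rot": [0, 0, -0.025]}
    - {"hand": 0, "travel": [36, 230, 0], "delta_rot": [0, 0, -0.025]}
    - {"hand": 0, "travel": [36, 240, 0], "delta_rot": [0, 0, -0.025]}
    - {"hand": 0, "travel": [36, 240, 0], "delta_rot": [0, 0, -0.025]}
    - {"hand": 0, "travel": [36, 240, 0], "delta_rot": [0, 0, -0.025]}

```text
time_s: 10.35
position: [0.4991, 0.1783, 0.1615]
tool_rot: [-0.0, -0.002, 1.0, -0.0]
force: [0.4, -0.1, -2.5]
gripper_width: 0.154
gripper_force: 59.0
```

```bash
python3 -c "
from h import *
goal(.511,.181,.145,1.576)"
```

```text
travel [-11.9, 2.6, 16.5] rot [-0.0, -0.0, -0.002] t 10.35 pos [0.4991 0.1783 0.1615] w 0.154 F [ 0.4 -0.1 -2.5] q6 0.09
```

Call:
step_arm:
  motion:
    - {"hand": 0, "travel": [-6, 2.6, 8], "delta_rot": [0, 0, 0]}
    - {"hand": 0, "travel": [-12, 2.6, 18], "delta_rot": [0, 0, 0]}
    - {"hand": 0, "travel": [-12, 2.6, 18], "delta_rot": [0, 0, 0]}
    - {"hand": 0, "travel": [-12, 2.6, 18], "delta_rot": [0, 0, 0]}

```text
time_s: 10.68
position: [0.5109, 0.1802, 0.1418]
tool_rot: [-0.001, -0.001, 1.0, -0.0]
force: [-0.5, -0.5, -3.0]
gripper_width: 0.153
gripper_force: 59.0
```

```bash
python3 -c "
from h import *
t=snap('top');s=snap('scene')
f=lambda F,b,k:cv2.resize(F[b[2]:b[3],b[0]:b[1]],None,fx=k,fy=k,interpolation=cv2.INTER_CUBIC)
save(np.hstack([f(t['frame'],(205,275,160,250),5.5),f(s['frame'],(335,405,130,220),5.5)]),'crop5')
b=(340,400,140,215);m=mask(s['frame'],b,'light');print(m.sum())
for C in(t,s): print(w2px(C,[[.435,.181,.134],[.578,.181,.134],[.435,.181,.12],[.578,.181,.104]]).round(1).tolist())
goal(.511,.181,.141,1.576)"
```

```text
847
[[233.1, 236.2], [234.9, 188.3], [233.8, 236.2], [236.4, 189.4]]
[[370.9, 161.0], [379.7, 194.6], [370.4, 163.8], [378.4, 200.4]]
travel [0.1, 0.5, 2.0] rot [-0.0, -0.001, -0.003] t 10.7833 pos [0.5111 0.1805 0.143 ] w 0.153 F [-0.6 -0.6 -2.4] q6 0.1
```

View pics/crop5.png

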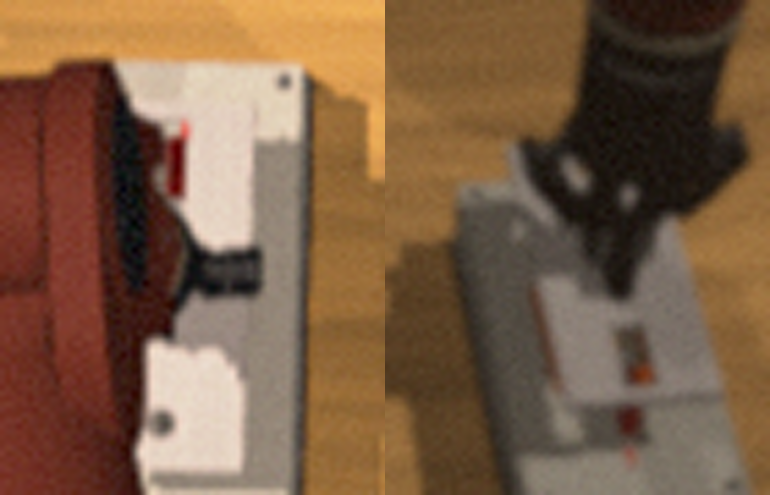

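The left half of the crop shows the eye at (234,237) with the dark post in it, and the red head under the slot at about (237,190). I check the details in the raw pixels.

```bash
python3 -c "
from h import *
t=snap('top');F=t['frame'].astype(int)
print('eye rows230-246 cols 228-240');print(F[230:248,228:244].mean(2).astype(int))
print('slot R-G rows180-202 cols');print((F[180:204,232:250,0]-F[180:204,232:250,1]));print(F[180:204,232:250].mean(2).astype(int))
"
```

```text
eye rows230-246 cols 228-240
[[ 30  26  54 135 204 214 213 213 214 214 216 216 214 215 216 215]
 [ 26  32  62 142 213 213 213 213 214 216 217 216 213 213 213 214]
 [ 27  33  57 143 208 214 215 218 216 213 216 213 212 211 213 214]
 [ 26  29  67 146 202 203 207 212 214 213 218 214 214 216 213 215]
 [ 32  29  70 144 172 169 161 181 206 219 217 215 212 212 213 212]
 [ 33  28  67 133 144 120 107 122 178 212 216 214 213 215 212 211]
 [ 34  30  63 120 128 114  83 101 156 208 217 218 213 212 212 212]
 [ 30  30  78 143 135 115  84  99 158 211 217 213 210 210 215 213]
 [ 29  32 114 175 160 132 109 132 185 213 215 214 215 211 209 212]
 [ 30  56 135 205 194 178 166 184 209 216 216 213 212 211 209 213]
 [ 31  82 164 213 211 206 209 212 212 213 214 212 213 211 212 212]
 [ 39 104 190 216 211 209 214 215 212 212 214 212 212 212 209 211]
 [ 39 115 204 219 212 210 210 211 212 215 212 212 210 211 212 209]
 [ 31 103 202 217 214 213 211 212 212 215 217 212 211 209 213 210]
 [ 31  88 177 209 204 207 210 209 206 209 214 208 209 210 208 207]
 [ 25  71 150 197 178 174 176 179 181 179 183 178 175 181 181 180]
[... 2631 characters left out ...]
212 208 210 208 213 204]
 [ 42  61  80  89  82  99 150 208 210 210 208 209 212 212 208 207 210 206]
 [ 31  44  59  93 118 155 189 207 209 209 209 211 208 213 209 209 210 206]
 [ 37  28  38  70 120 174 209 214 214 210 208 212 209 209 208 209 209 208]
 [ 35  39  39  43  80 144 204 211 211 210 208 212 209 212 208 213 211 208]
 [ 37  29  41  39  41  94 169 206 213 212 209 211 213 212 210 211 208 206]
 [ 34  38  38  37  39  60 111 173 211 214 210 215 211 214 209 210 211 210]
 [ 29  30  47  41  45  46  55 125 200 217 213 209 215 215 213 212 214 210]
 [ 32  34  46  37  44  54  36  80 170 211 217 213 214 214 213 216 215 207]
 [ 33  44  46  50  43  54  40  49 120 183 206 213 216 210 212 211 210 203]]
```

Eye and post agree within about 1 mm, so I lower gently and watch the force.

Call:
step_arm:
  motion:
    - {"hand": 0, "travel": [0, 0.5, 6], "delta_rot": [0, 0, 0]}
    - {"hand": 0, "travel": [0, 0.5, 11], "delta_rot": [0, 0, 0]}
    - {"hand": 0, "travel": [0, 0.5, 16], "delta_rot": [0, 0, 0]}
    - {"hand": 0, "travel": [0, 0.5, 20], "delta_rot": [0, 0, 0]}
    - {"hand": 0, "travel": [0, 0.5, 20], "delta_rot": [0, 0, 0]}

```text
time_s: 11.25
position: [0.5105, 0.1815, 0.122]
tool_rot: [-0.001, -0.001, 1.0, -0.0]
force: [-1.0, -0.4, -2.6]
gripper_width: 0.149
gripper_force: 59.0
```

```bash
python3 -c "
from h import *
goal(.511,.181,.083,1.576);print(ctrl.get_obs()['moment'])"
```

```text
travel [-0.6, -0.5, 39.0] rot [-0.0, -0.002, -0.002] t 11.25 pos [0.5105 0.1815 0.122 ] w 0.149 F [-1.  -0.4 -2.6] q6 0.1
[0.02973873 0.00763557 0.05616574]
```

Call:
step_arm:
  motion:
    - {"hand": 0, "travel": [0, 0, 4], "delta_rot": [0, 0, 0]}
    - {"hand": 0, "travel": [0, 0, 8], "delta_rot": [0, 0, 0]}
    - {"hand": 0, "travel": [0, 0, 12], "delta_rot": [0, 0, 0]}
    - {"hand": 0, "travel": [0, 0, 16], "delta_rot": [0, 0, 0]}
    - {"hand": 0, "travel": [0, 0, 20], "delta_rot": [0, 0, 0]}
    - {"hand": 0, "travel": [0, 0, 20], "delta_rot": [0, 0, 0]}

```text
time_s: 11.75
position: [0.5107, 0.1815, 0.1022]
tool_rot: [-0.001, -0.001, 1.0, -0.0]
force: [-0.2, 0.5, -2.1]
gripper_width: 0.15
gripper_force: 59.0
```

```bash
python3 -c "
from h import *
goal(.511,.181,.083,1.576);print(ctrl.get_obs()['moment'])"
```

```text
travel [-0.4, -0.5, 19.2] rot [-0.0, -0.001, -0.003] t 11.75 pos [0.5107 0.1815 0.1022] w 0.15 F [-0.2  0.5 -2.1] q6 0.1
[ 1.26678478e-02  3.44655756e-02 -1.50998428e-05]
```

Call:
step_arm:
  motion:
    - {"hand": 0, "travel": [0, 0, 4], "delta_rot": [0, 0, 0]}
    - {"hand": 0, "travel": [0, 0, 8], "delta_rot": [0, 0, 0]}
    - {"hand": 0, "travel": [0, 0, 12], "delta_rot": [0, 0, 0]}
    - {"hand": 0, "travel": [0, 0, 15], "delta_rot": [0, 0, 0]}
    - {"hand": 0, "travel": [0, 0, 18], "delta_rot": [0, 0, 0]}
    - {"hand": 0, "travel": [0, 0, 18], "delta_rot": [0, 0, 0]}
    - {"hand": 0, "travel": [0, 0, 18], "delta_rot": [0, 0, 0]}

```text
time_s: 12.33
position: [0.5111, 0.1816, 0.0857]
tool_rot: [-0.0, -0.001, 1.0, -0.0]
force: [-3.8, -0.7, 3.4]
gripper_width: 0.151
gripper_force: 59.9
```

```bash
python3 -c "
from h import *
goal(.511,.181,.083,1.576);print(ctrl.get_obs()['moment'])"
```

```text
travel [0.1, -0.6, 2.7] rot [-0.0, -0.0, -0.002] t 12.3333 pos [0.5111 0.1816 0.0857] w 0.151 F [-3.8 -0.7  3.4] q6 0.1
[-0.12170957  0.70926743 -0.00287548]
```

Call:
step_arm:
  motion:
    - {"hand": 0, "travel": [0, 0, 1.5], "delta_rot": [0, 0, 0]}
    - {"hand": 0, "travel": [0, 0, 3], "delta_rot": [0, 0, 0]}
    - {"hand": 0, "travel": [0, 0, 4], "delta_rot": [0, 0, 0]}
    - {"hand": 0, "travel": [0, 0, 4], "delta_rot": [0, 0, 0]}

```text
time_s: 12.67
position: [0.5114, 0.1816, 0.0828]
tool_rot: [0.0, -0.001, 1.0, -0.0]
force: [-7.5, -1.6, 14.8]
gripper_width: 0.149
gripper_force: 61.5
```

```bash
python3 -c "
from h import *
goal(.511,.181,.083,1.576);print(ctrl.get_obs()['moment'])"
```

```text
travel [0.4, -0.6, -0.2] rot [-0.0, 0.001, -0.002] t 12.6667 pos [0.5114 0.1816 0.0828] w 0.149 F [-7.5 -1.6 14.8] q6 0.1
[-0.36747118  1.65687737 -0.03857597]
```

Call:
step_arm:
  motion:
    - {"hand": 0, "travel": [0.8, 0, 0], "delta_rot": [0, 0, 0]}
    - {"hand": 0, "travel": [1.5, 0, 0.5], "delta_rot": [0, 0, 0]}
    - {"hand": 0, "travel": [1.5, 0, 1], "delta_rot": [0, 0, 0]}
    - {"hand": 0, "travel": [1.5, 0, 1], "delta_rot": [0, 0, 0]}

```text
time_s: 13.0
position: [0.5114, 0.1816, 0.0827]
tool_rot: [0.002, -0.001, 1.0, 0.0]
force: [-3.6, -0.9, 16.2]
gripper_width: 0.151
gripper_force: 62.0
```

```bash
python3 -c "
from h import *
t=snap('top');s=snap('scene')
f=lambda F,b,k:cv2.resize(F[b[2]:b[3],b[0]:b[1]],None,fx=k,fy=k,interpolation=cv2.INTER_CUBIC)
save(np.hstack([f(t['frame'],(205,275,160,260),5.5),f(s['frame'],(340,410,140,240),5.5)]),'crop6')
goal(.511,.181,.083,1.576);print(ctrl.get_obs()['moment'])"
```

```text
travel [0.4, -0.6, -0.3] rot [0.0, 0.004, -0.003] t 13.1 pos [0.5114 0.1816 0.0827] w 0.153 F [-3.8 -1.8 15.8] q6 0.1
[-0.32919464  0.91267276  0.04037937]
```

View pics/crop6.png

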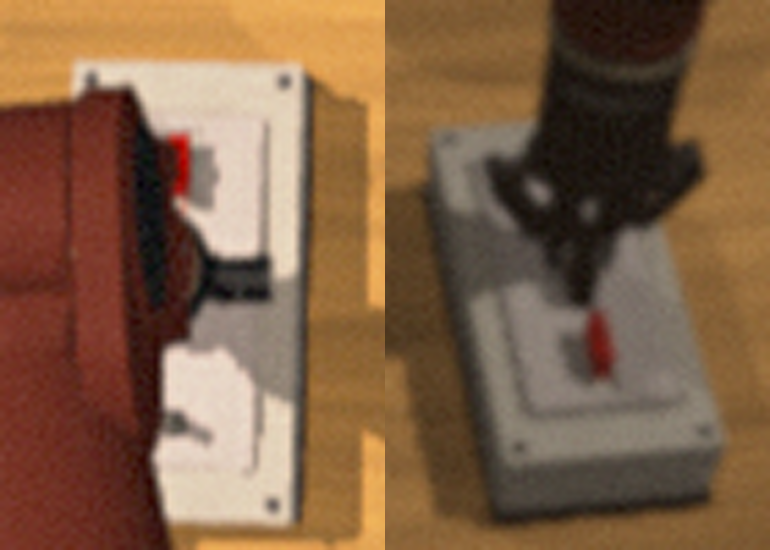

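The crop shows the panel flat on the frame, with the head through the slot and the post through the eye. TCP height matches the home position (82.7 mm), and it's pressed down with about 16 N, more than the seal's 9 N.

```bash
python3 -c "
from workcell import ctrl
print(ctrl.job_done())"
```

```text
the job is handed in; nothing more can be done
None
```

The job is handed in with the fastener turned into line and the panel on the post and over the fastener head; the arm still holds it on the frame with about 16 N, but I got no verdict back.

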